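Cure a bead plate under a three-position hold-to-run key

ROBOT

A 6-joint arm with a two-finger parallel gripper is mounted at the origin on the work surface. World frame = base frame: x ahead of the robot, y to its left, z up, the work surface at z = 0. Lengths are in m, angles in degrees, forces in N, time in s.
With the tool pointing down it reaches from about 0.25 to 0.725 m from the base axis. Payload 9.7 kg.
Tool frame: the origin (TCP) lies at the very end of the fingers, on their centre line; the grasp point (between the pads) lies 19 mm behind it; z points along the fingers, y is the line along which they close (so a half turn about z gives the same grasp; the last joint's range is limited). The gripper opens to 85 mm and grips with 20 to 120 N. Pads are 22 mm wide; open, the fingers measure 114 mm over their backs; the gripper's body (76 mm by 85 mm) begins 54 mm behind the grasp point. The pads swing forward as they close: fully open they stand 13 mm farther back than shut.
Start: joints at [63.885, 4.979, 10.078, 95.1, 0, 90], TCP at [0.242, 0.494, 0.231] pointing down, gripper open.
Joint ranges: [-179.16, 179.16], [-48.56, 103.87], [-65.8, 70.77], [-126.05, 130.52], [-82.76, 87.17], [-180, 180]. Speed limits (degrees/s): [127.2, 127.2, 147.25, 180, 180, 180].

INTERFACE

Orientations are given as [roll, pitch, yaw] about the fixed x, y, z axes, in that order (R = Rz(yaw) Ry(pitch) Rx(roll)).
In Python, from workcell import bot, viewer, finder gives the robot as it stands. The module is installed in compiled form; this text tells all that it offers.
- The arm moves only by the shell command python3 -m inch 'ROWS' [FORCE]. ROWS is JSON, a list that holds one entry, the list of rows, each a list of 7 numbers: the opening in per cent of the stroke, from 0 (shut) to 100 (fully open), then the shift along the tool's x, y, z in mm, then the turn, a rotation vector about the tool's x, y, z in degrees. In form: [[[grip, tx, ty, tz, ax, ay, az], ...]]. A call has 1 to 8 rows; each row shifts and turns the commanded pose from where the row before left it, along the tool's axes as they then stand; what a row does not reach is not made up. A row lasts 1/8 s, in which the tool goes at most 62.5 mm and 10.7 degrees, less where a joint would pass 70% of its speed; a pose out of reach is approached as far as the arm can. A call with a gripper value outside its range is refused whole. The fingers move at their own pace and stop on an object; FORCE is the grip in N (left out, the last holds). Time passes only in rows, so rows that do not move let the fingers close. It gives the time, the measured TCP pose, the force, the opening and the grip force at its end, in the units of the state.
- bot.get_obs(): the state, without advancing time (a new reading comes with each control period).
- viewer.camera(name): name is "scene" or "top"; returns a dict with "pixels" (384x512x3 uint8, red, green, blue), "vfov" (degrees; the focal length in pixels is half the picture's height over the tangent of half this angle, whatever the lens; pixels are square), "cx", "cy" (the principal point, pixels), "R" (3x3) and "t" (3): a world point X has camera coordinates R X + t. Camera axes: x right, y down, z forward; pixel columns grow to the right and rows downward; lengths in m; the calibration is good to about 2 mm. A picture is of the moment at which its call begins. There is no depth.
- bot.job_done(): hands the job in; it is judged then, once.
Trained networks look in the newest picture that a camera, given by its name, has taken for a name from the list of things; names that differ only in an ending like _2 or _b are one class to them, and where a whole thing is asked for, a point or a joint stands for the part that bears it (a point fixed in the world has none). Each returns a list of dicts, best first, with "conf" (0 to 1); they miss things now and then, are a little off and sometimes report something else, mostly with a low value. They report only what shows in the picture. A call takes as long as a camera call. They do not tell look-alikes from the thing itself.
- finder.outline_of(camera, thing): "pixels" (384x512 bool, what is visible of it) and "extent" ([centre column, centre row, width, height] in pixels, round what is visible of it).
- finder.mark_of(camera, thing): "position" ([column, row] in pixels: a listed point, or the origin of a listed thing).
The state is a dict: "time": time; "q": joint angles; "qd": joint speeds; "joint_efforts": joint torques, N m; "ee_pos": TCP position; "tcp_rot": TCP orientation; "wrist_force": force on the tool from outside, world axes, zero at the start; "torque": the same for the moment, N m; "opening": finger opening in m; "grasp_force": force on a finger pad.
Only numpy, scipy, OpenCV 4.12 (cv2) and the standard library are available. Lean on these libraries where they do the work, as an engineer would, in place of code of your own. Each camera call takes 0.05 s, during which the arm holds its last target. There are 200 camera calls.

TASK

Slide the white bead plate from the mat fully home into the slot of the curing dock and let go of it, then press the dock's round spring key down with the fingertips to its middle position, where its top is flush with the top of the guard ring around it (fully out and fully down both switch the lamp off). Finish while still holding the key down at that position, with the plate still home, and leave the other things on the table where they are.

Things in the scene. Friction and masses are not known exactly. Their poses are not given: they have to be found in the camera images.
- plate: The white rigid bead plate to load: a flat slab 120 long (its x) x 56 wide (its y) x 12 mm thick, about 0.1 kg, with rows of amber beads set flush in its top; it lies flat on the mat. Origin: centre of its underside; z up. It is symmetric: either end may go into the slot first.
- mat: Fixed dark grey silicone bead mat, 150 (x) x 100 (y) x 8 mm, flat on the table; the plate starts on top of it. Origin: centre of its underside, on the table.
- dock: Fixed curing dock, 87 mm wide (y): grey base and rear housing, clear polycarbonate slot walls and roof. Origin: on the table under the middle of the slot's mouth; x points level into the slot. The clear roof (top 45 mm up) covers x = 0 to 70 mm, the rear housing (top 55 mm up) x = 71 to 149 mm.
- slot_mouth (a point): Middle of the slot's mouth, on the slot's floor, 22 mm above the table; axes as the dock. Slot: 59 mm wide, 17 mm high, 71 mm deep, closed at its end; the side walls flare outward by some 8 mm each over the first 13 mm. Before the mouth a sill 34 mm wide, level with the slot's floor, reaches to x = -31 mm; beside the sill there is free space down to the table.
- plate_home (a point): Where the plate's origin (centre of its underside) lies when the plate is fully home against the slot's end: 11 mm inside the mouth, on the slot's floor, axes as slot_mouth. The plate's last 49 mm then stick out of the mouth.
- key_top (a point): Centre of the flat top of the dock's round black spring key (38 mm across) on top of the rear housing, 110 mm behind the mouth along the slot's x, on the slot's centre line. It moves with the key: 77 mm above the table when fully out, 67 mm in the middle position, 57 mm when fully down.
- guard_top (a point): Fixed: centre of the top plane of the aluminium guard ring around the key (inside 46 mm, outside 56 mm across), 67 mm above the table. The key's top is level with it in the middle position.
- key (a joint): How far the key is pressed down, in m: 0 fully out, 0.010 middle position (flush with the guard ring), 0.020 fully down. A spring pushes it back up: about 2 N at the start of travel, 5.5 N in the middle, 9 N fully down.
- spoon_rest: Bystander: blue ceramic spoon rest, a round dish 90 mm across and 16 mm high with a short tab. Origin: centre of its underside.
- opener: Bystander: steel plier-like jump-ring opener lying flat, about 110 mm long along its x, 9 mm high. Origin: near the middle of its underside.
- jar: Bystander: amber jar with a metal cap, 56 mm across, 70 mm high. Origin: centre of its underside.
- sorter: Bystander: open wooden sorting tray with compartments, 120 x 160 x 25 mm. Origin: centre of its underside.
- spool: Bystander: small wooden spool standing upright, 44 mm across, 40 mm high. Origin: centre of its underside.
There are look-alikes about, which are no part of the job. What is shaped like the plate but yellow is not meant.

How it is judged (in metres and radians):
On the way, in this order (a step that is already met when the one before it is completed fails the run):
1. the plate is fully home in the slot and let go, the key still out (x of plate in the frame of plate_home between -0.005 and 0.005 m and y of plate in the frame of plate_home between -0.004 and 0.004 m and z of plate in the frame of plate_home between -0.004 and 0.004 m and angle between the x axis of plate and the x axis of plate_home, either way round below 0.06 rad and contact force between the fingers and plate below 0.2 N and value of joint key below 0.004 m), for 0.2 s.
2. the key is held at its middle position by the fingers (value of joint key between 0.006 and 0.014 m and contact force between the fingers and key above 1 N), for 1 s.
At the end, for the whole second after the job is handed in: The plate lies flat in the slot within 5 mm of fully home, within 4 mm sideways and in height and 0.06 rad of the slot's direction, untouched and at rest; the fingers press the key (more than 1 N) and hold it within 4 mm of its middle position (6 to 14 mm down) through the last second (all of step 2 and x of plate in the frame of plate_home between -0.005 and 0.005 m and y of plate in the frame of plate_home between -0.004 and 0.004 m and z of plate in the frame of plate_home between -0.004 and 0.004 m and angle between the x axis of plate and the x axis of plate_home, either way round below 0.06 rad and contact force between the fingers and plate below 0.2 N and linear speed of plate below 0.02 m/s); the arm keeps its last pose, push and grip.
It fails at once if the spoon rest is pushed away (more than 30 mm) or knocked over (distance of spoon_rest from where it was at the start of the episode above 0.03 m or angle between spoon_rest's own z axis and vertical above 0.5 rad).
It fails at once if the jump-ring opener is pushed away (more than 30 mm) or knocked over (distance of opener from where it was at the start of the episode above 0.03 m or angle between opener's own z axis and vertical above 0.5 rad).
It fails at once if the bead jar is pushed away (more than 30 mm) or knocked over (distance of jar from where it was at the start of the episode above 0.03 m or angle between jar's own z axis and vertical above 0.5 rad).
It fails at once if the sorting tray is pushed away (more than 30 mm) or knocked over (distance of sorter from where it was at the start of the episode above 0.03 m or angle between sorter's own z axis and vertical above 0.5 rad).
It fails at once if the spool is pushed away (more than 30 mm) or knocked over (distance of spool from where it was at the start of the episode above 0.03 m or angle between spool's own z axis and vertical above 0.5 rad).
It also fails if it takes over 54 s, if anything falls off the work surface, if the arm or the gripper's body presses on something with over 40 N, if the wrist force passes 120 N, or if a joint passes its speed limit or range.

## Working session

There is one attempt and no reset: what is moved stays moved. The work goes in short steps, Python scripts to look and compute and a shell command to move; the robot and the scene stay as the last step left them, time stands still between calls to the robot, and variables do not carry over. Pictures are saved under pics/ and viewed, at most 10 in all, crops included, and the job is handed in when it is done.

```bash
mkdir -p pics
cat > h.py <<'E'
import numpy as np, cv2
from workcell import bot, viewer, finder
def K(c):
    f=c["pixels"].shape[0]/2/np.tan(np.radians(c["vfov"]/2)); return f
def ray(c,p,z):
    f=K(c); d=np.array([(p[0]-c["cx"])/f,(p[1]-c["cy"])/f,1.]); R=np.array(c["R"]); t=np.array(c["t"])
    o=-R.T@t; w=R.T@d; return o+w*(z-o[2])/w[2]
def proj(c,X):
    v=np.array(c["R"])@np.array(X)+c["t"]; f=K(c); return np.array([c["cx"]+f*v[0]/v[2],c["cy"]+f*v[1]/v[2]])
def save(c,n): cv2.imwrite("pics/"+n,c["pixels"][:,:,::-1])
E
cat > a.py <<'E'
from h import *
np.set_printoptions(precision=4,suppress=True)
C={n:viewer.camera(n) for n in("top","scene")}
for n,c in C.items():
    save(c,n+"0.png")
    print(n,c["vfov"],-np.array(c["R"]).T@c["t"])
    for th,z in(("plate",.008),("mat",0),("dock",0),("slot_mouth",.022),("plate_home",.022),("key_top",.077),("guard_top",.067),("spoon_rest",0),("opener",0),("jar",0),("sorter",0),("spool",0)):
        for m in finder.mark_of(n,th)[:3]:
            print(th,round(m["conf"],2),np.round(m["position"],1),ray(c,m["position"],z))
print(bot.get_obs())
E
python3 a.py
```

```text
top 52.221110009127734 [ 0.4741 -0.0153  1.1307]
plate 0.92 [406.2 134. ] [ 0.6806 -0.4323  0.008 ]
plate 0.84 [394.  194.7] [ 0.5062 -0.3968  0.008 ]
plate 0.62 [338.  179.8] [ 0.5474 -0.2374  0.008 ]
mat 0.81 [336.9 183.5] [ 0.5372 -0.2359  0.    ]
dock 0.61 [257.1 166.7] [ 0.584  -0.0055  0.    ]
slot_mouth 0.86 [257.2 169.3] [ 0.5745 -0.006   0.022 ]
slot_mouth 0.72 [334.1 254.5] [ 0.3363 -0.2241  0.022 ]
slot_mouth 0.38 [258.8 167.1] [ 0.5808 -0.0105  0.022 ]
plate_home 0.81 [254.8 168.2] [0.5775 0.0008 0.022 ]
key_top 0.73 [218.2 174.4] [0.5548 0.0987 0.077 ]
guard_top 0.67 [218.8 182.2] [0.5343 0.0979 0.067 ]
spoon_rest 0.86 [274.  236.3] [ 0.3837 -0.0558  0.    ]
opener 0.71 [338.9 255.4] [ 0.3312 -0.2419  0.    ]
jar 0.71 [350.1 119.9] [ 0.7221 -0.2737  0.    ]
sorter 0.86 [105.  200.1] [0.4834 0.4349 0.    ]
spool 0.68 [132.7 139. ] [0.6621 0.3579 0.    ]
scene 57.896129633703126 [1.1314 0.4564 0.7521]
plate 0.77 [131.2 186.5] [ 0.6902 -0.4203  0.008 ]
plate 0.66 [174.  165.1] [ 0.5212 -0.3993  0.008 ]
plate 0.56 [203.3 186.6] [ 0.5421 -0.2315  0.008 ]
mat 0.16 [291.  218.6
[... 327 characters left out ...]
0.3601 -0.0636  0.    ]
opener 0.58 [239.7 157.8] [ 0.3319 -0.2509  0.    ]
jar 0.89 [155.1 215.2] [ 0.7251 -0.2582  0.    ]
sorter 0.94 [401.6 278.7] [0.484  0.4246 0.    ]
spool 0.78 [345.6 312.8] [0.6602 0.3555 0.    ]
{'time': 1.3, 'q': array([63.8856,  4.9766, 10.078 , 95.0986,  0.0016, 90.0017]), 'qd': array([ 0.1564,  0.0324,  0.0584,  0.0153, -0.0696, -0.0999]), 'joint_efforts': array([ -0.0003, -52.0099,  46.4861,   0.0016,  -0.0001,   0.    ]), 'ee_pos': array([0.2421, 0.4939, 0.2313]), 'tcp_rot': array([179.9972,  -0.0016, 153.8839]), 'wrist_force': array([ 0.3176,  0.105 , -0.359 ]), 'torque': array([ 0.0075,  0.0288, -0.0319]), 'grasp_force': 0.0, 'opening': 0.08525125013765221}
```

```bash
python3 -c "
import cv2
a=cv2.imread('pics/top0.png')[90:290,170:430];b=cv2.imread('pics/scene0.png')[130:280,90:350]
cv2.imwrite('pics/t1.png',cv2.resize(a,None,fx=3,fy=3,interpolation=2)); cv2.imwrite('pics/s1.png',cv2.resize(b,None,fx=3,fy=3,interpolation=2))"
```

```text
(no output)
```

View pics/t1.png

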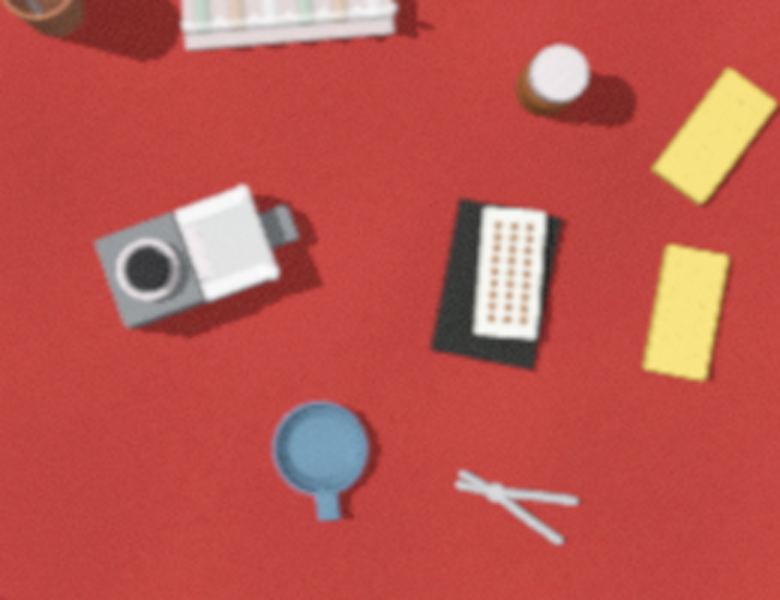

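View pics/s1.png

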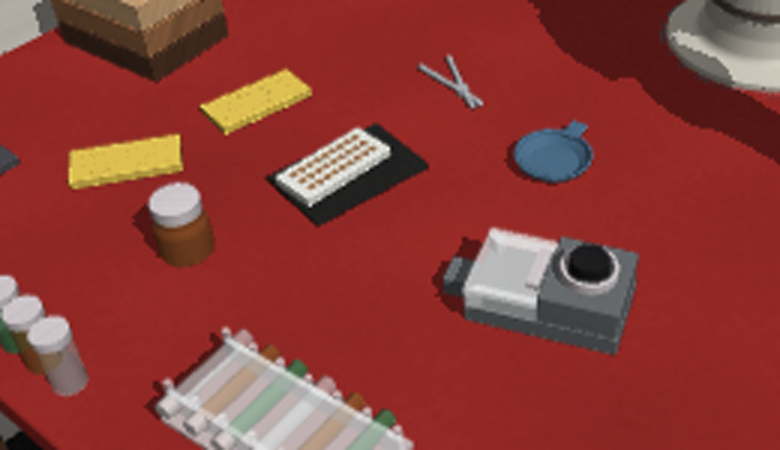

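The top view shows the white plate on the dark mat around px (340,181) of the full image. The dock is at left: the key at px (219,179), the sill and mouth at about (264,165), and the slot pointing image-left and slightly down. The yellow look-alikes are to the right. Next I fit the poses from the silhouettes in both views.

```bash
cat > fit.py <<'E'
from h import *
from scipy.optimize import minimize
def box(x0,x1,y0,y1,z0,z1): return np.array([[x,y,z] for x in(x0,x1) for y in(y0,y1) for z in(z0,z1)])
DOCK=[box(0,.07,-.0435,.0435,0,.045),box(.071,.149,-.0435,.0435,0,.055),box(-.031,0,-.017,.017,0,.022)]
a=np.linspace(0,2*np.pi,24)
DOCK.append(np.array([[.11+.028*np.cos(t),.028*np.sin(t),z] for t in a for z in(.055,.067)]))
DOCK.append(np.array([[.11+.019*np.cos(t),.019*np.sin(t),z] for t in a for z in(.06,.077)]))
PL=[box(-.06,.06,-.028,.028,0,.012)]
S=4
def render(c,parts,p,z=0):
    m=np.zeros((384*S,512*S),np.uint8); co,s=np.cos(p[2]),np.sin(p[2])
    for b in parts:
        w=np.c_[p[0]+co*b[:,0]-s*b[:,1],p[1]+s*b[:,0]+co*b[:,1],b[:,2]+z]
        q=np.array([proj(c,x) for x in w]); q=((q+.5)*S-.5).astype(np.float32)
        cv2.fillConvexPoly(m,np.round(cv2.convexHull(q)*16).astype(np.int32),1,shift=4)
    return cv2.resize(m.astype(np.float32),(512,384),interpolation=cv2.INTER_AREA)
def fit(obs,parts,p0,z=0):
    f=lambda v:sum(np.abs(render(c,parts,p0+v/[100,100,10],z)-m).sum()/m.sum() for c,m in obs)
    r=minimize(f,np.zeros(3),method="Nelder-Mead",options=dict(initial_simplex=np.array([[0,0,0],[1,0,0],[0,1,0],[0,0,1.]]),xatol=.01,fatol=1e-4))
    return p0+r.x/[100,100,10],r.fun
def near(n,c,thing,X):
    u=proj(c,X); best=None
    for o in finder.outline_of(n,thing):
        if np.hypot(*(np.array(o["extent"][:2])-u))<25 and best is None: best=o["pixels"].astype(np.float32)
    return best
E
cat > b.py <<'E'
from fit import *
np.set_printoptions(precision=4,suppress=True)
D=[];P=[]
for n in("top","scene"):
    c=viewer.camera(n)
    d=near(n,c,"dock",[.55,.06,.03]); p=near(n,c,"plate",[.543,-.235,.014])
    for L,m in((D,d),(P,p)):
        if m is not None: L.append((c,m))
        else: print("none",n)
for nm,L,parts,p0,z in(("dock",D,DOCK,np.array([.574,-.004,np.radians(105)]),0),("plate",P,PL,np.array([.543,-.235,np.radians(0)]),.008)):
    for k in [L]+[[l] for l in L]:
        p,e=fit(k,parts,p0,z); print(nm,p[:2],np.degrees(p[2]),e)
E
python3 b.py
```

```text
dock [ 0.5811 -0.004 ] 110.40333034981035 0.0990554690361023
dock [ 0.5819 -0.0042] 110.9703248094722 0.04181361943483353
dock [ 0.5805 -0.004 ] 109.2792223332588 0.053725700825452805
plate [ 0.5451 -0.239 ] -4.018336386636463 0.150076761841774
plate [ 0.5449 -0.2395] -4.411700539856169 0.04476744309067726
plate [ 0.5455 -0.2391] -5.477062303157889 0.10551948100328445
```

```bash
cat > go.py <<'E'
import sys; from h import *
# usage: go.py x y z yaw(deg) -> remaining shift in tool axes (mm) and turn (deg)
x,y,z,yaw=map(float,sys.argv[1:]); o=bot.get_obs()
from scipy.spatial.transform import Rotation as Ro
R=Ro.from_euler("xyz",o["tcp_rot"],degrees=True); T=Ro.from_euler("xyz",[180,0,yaw],degrees=True)
print("shift",np.round(R.inv().apply(np.array([x,y,z])-o["ee_pos"])*1000,1),"turn",np.round(np.degrees((R.inv()*T).as_rotvec()),2))
print("shift in target axes",np.round(T.inv().apply(np.array([x,y,z])-o["ee_pos"])*1000,1))
print("t",round(o["time"],2),"pos",np.round(o["ee_pos"],4),"rot",np.round(o["tcp_rot"],2),"q",np.round(o["q"],1),"F",np.round(o["wrist_force"],1),"open",round(o["opening"],4),"grip",o["grasp_force"])
E
python3 -m inch '[[[100,-45,-36.5,0,0,0,0],[100,-45,-36.5,0,0,0,0],[100,-45,-36.5,0,0,0,0],[100,-45,-36.5,0,0,0,0],[100,-45,-36.5,0,0,0,0],[100,-45,-36.5,0,0,0,0],[100,-45,-36.5,0,0,0,10],[100,0,0,0,0,0,10]]]'; python3 go.py .582 -.242 .12 175.5
```

```text
time: 2.6
ee_pos: [0.4136, 0.1224, 0.2313]
tcp_rot: [180.0, 0.0, 133.2]
wrist_force: [0.3, 1.1, 0.3]
opening: 0.0853
grasp_force: 0.0
shift [-380.8 -126.8  111.6] turn [-1.000e-02  3.000e-02 -4.228e+01]
shift in target axes [-196.5 -350.1  111.3]
t 2.6 pos [0.4136 0.1224 0.2313] rot [1.8000e+02 3.0000e-02 1.3322e+02] q [ 16.5 -11.2  -5.3  95.8  -0.   63.3] F [0.3 1.1 0.3] open 0.0853 grip 0.0
```

```bash
python3 -m inch '[[[100,0,0,0,0,0,-10.6],[100,0,0,0,0,0,-10.6],[100,0,0,0,0,0,-10.6],[100,0,0,0,0,0,-10.5],[100,-28,-50,0,0,0,0],[100,-28,-50,0,0,0,0],[100,-28,-50,0,0,0,0],[100,-28,-50,0,0,0,0]]]' >/dev/null; python3 -m inch '[[[100,-28,-50,22,0,0,0],[100,-28,-50,22,0,0,0],[100,-28,-50,22,0,0,0],[100,0,0,22,0,0,0],[100,0,0,22,0,0,0],[100,0,0,0,0,0,0]]]' >/dev/null; python3 go.py .583 -.242 .06 175.5
python3 - <<'E'
from h import *
for n in("top","scene"):
    c=viewer.camera(n); u=proj(c,[.56,-.24,.03]).astype(int); print(u)
    s=c["pixels"][max(u[1]-50,0):u[1]+50,u[0]-65:u[0]+65,::-1]
    cv2.imwrite("pics/g_%s.png"%n,cv2.resize(s,None,fx=3,fy=3,interpolation=2))
a=cv2.imread("pics/g_top.png");b=cv2.imread("pics/g_scene.png");cv2.imwrite("pics/g.png",np.hstack([a,b]))
E
```

```text
shift [ 0.2 -5.8 59.3] turn [ 0.06 -0.19  0.67]
shift in target axes [ 0.4 -5.8 59.3]
t 4.35 pos [ 0.5838 -0.2363  0.1193] rot [179.94  -0.19 176.17] q [-22.   15.4   9.6  84.4  -0.  -18.2] F [-0.7 -0.  -0.7] open 0.0856 grip 0.0
[340 174]
[196 183]
```

View pics/g.png

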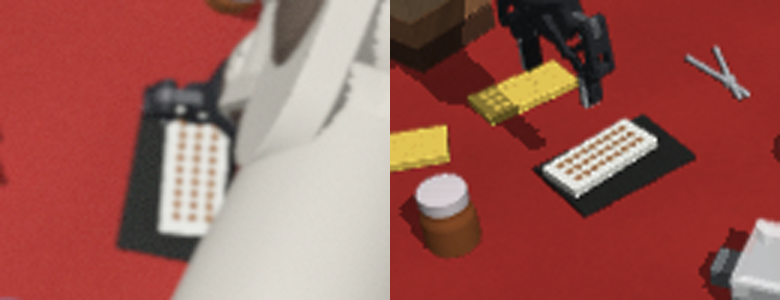

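```bash
python3 -m inch '[[[100,0,-6,20,0,0,0.7],[100,0,0,30,0,0,0],[100,0,0,30,0,0,0],[100,0,0,20,0,0,0],[100,0,0,13,0,0,0],[100,0,0,0,0,0,0]]]' 40 >/dev/null; python3 go.py .583 -.242 .006 175.5; python3 -m inch '[[[60,0,0,0,0,0,0],[60,0,0,0,0,0,0],[40,0,0,0,0,0,0],[40,0,0,0,0,0,0],[40,0,0,0,0,0,0],[40,0,0,0,0,0,0]]]' 40;python3 go.py .583 -.242 .006 175.5
```

```text
shift [1.1 0.3 1.7] turn [ 0.02 -0.05 -0.02]
shift in target axes [1.1 0.3 1.7]
t 5.2 pos [ 0.5841 -0.2424  0.0077] rot [ 1.7998e+02 -5.0000e-02  1.7548e+02] q [-22.5  17.7  -0.   72.4  -0.  -18. ] F [ 0.3 -0.5 -0. ] open 0.0856 grip 0.0
time: 5.95
ee_pos: [0.5851, -0.2428, 0.0098]
tcp_rot: [-180.0, 0.1, 175.5]
wrist_force: [-0.6, 0.5, 6.2]
opening: 0.0545
grasp_force: 42.7
shift [2.2 0.6 3.8] turn [-0.04  0.13 -0.02]
shift in target axes [2.2 0.6 3.8]
t 5.95 pos [ 0.5851 -0.2428  0.0098] rot [-1.7996e+02  1.3000e-01  1.7548e+02] q [-22.5  17.6   0.1  72.4   0.  -18. ] F [-0.6  0.5  6.2] open 0.0545 grip 42.722389698028564
```

```bash
python3 -m inch '[[[40,0,0,-15,0,0,0],[40,0,0,-30,0,0,0],[40,0,0,-30,0,0,0],[40,-10.5,30,0,0,0,0],[40,-10.5,30,0,0,0,0],[40,-10.5,30,0,0,0,0],[40,0,31,0,0,0,0],[40,0,0,0,0,0,9.3]]]' 40 >/dev/null;  python3 -m inch '[[[40,0,0,0,0,0,9.3],[40,0,0,0,0,0,9.3],[40,0,0,0,0,0,9.3],[40,0,0,0,0,0,9.3],[40,0,0,0,0,0,9.3],[40,0,0,0,0,0,9.3],[40,0,0,0,0,0,0]]]' 40; python3 go.py .6262 -.1249 .0263 110.4
cat > c.py <<'E'
from fit import *
np.set_printoptions(precision=4,suppress=True)
o=bot.get_obs();p=o["ee_pos"];y=np.radians(o["tcp_rot"][2]);h=np.array([np.cos(y),np.sin(y)])
X=np.r_[p[:2]+.04*h,p[2]-.002];L=[];D=[]
for n in("top","scene"):
    c=viewer.camera(n); m=near(n,c,"plate",X); d=near(n,c,"dock",[.55,.06,.03])
    g=proj(c,[.59,-.06,.04]).astype(int); s=c["pixels"][g[1]-50:g[1]+50,g[0]-65:g[0]+65,::-1]
    cv2.imwrite("pics/h_%s.png"%n,cv2.resize(s,None,fx=3,fy=3,interpolation=2))
    if d is not None:
        q,e=fit([(c,d)],DOCK,np.array([.581,-.004,np.radians(110.4)])); print(n,"dock",q[:2],np.degrees(q[2]),e)
    if m is not None:
        q,e=fit([(c,m)],PL,np.array([X[0],X[1],y]),X[2]); d=q[:2]-p[:2]; print(n,"plate",q[:2],"along",d@h,"lat(tool y)",d@[h[1],-h[0]],"dyaw",np.degrees(q[2]-y),e)
a=cv2.imread("pics/h_top.png");b=cv2.imread("pics/h_scene.png");cv2.imwrite("pics/h%d.png"%int(o["time"]*100),np.hstack([a,b])); print(int(o["time"]*100))
E
python3 c.py
```

```text
time: 7.82
ee_pos: [0.6254, -0.1244, 0.084]
tcp_rot: [180.0, 0.0, 110.4]
wrist_force: [0.4, -0.8, -0.2]
opening: 0.0547
grasp_force: 42.4
shift [-0.8  0.6 57.7] turn [0.02 0.02 0.05]
shift in target axes [-0.8  0.6 57.7]
t 7.83 pos [ 0.6254 -0.1244  0.084 ] rot [1.7998e+02 2.0000e-02 1.1045e+02] q [-11.2  16.6   7.1  80.5  -0.   58.3] F [ 0.4 -0.8 -0.2] open 0.0547 grip 42.369046211242676
top dock [ 0.582  -0.0045] 110.8417185469007 0.0407317690551281
top plate [ 0.6109 -0.0805] along 0.04616395556366775 lat(tool y) 0.0017780516519665497 dyaw 0.9552483965416649 0.9932809472084045
scene dock [ 0.581  -0.0029] 109.24622179611241 0.038753896951675415
scene plate [ 0.6115 -0.0835] along 0.04311715545197711 lat(tool y) 0.001255411635661595 dyaw -2.761622600205535 0.21750862896442413
782
```

View pics/h782.png

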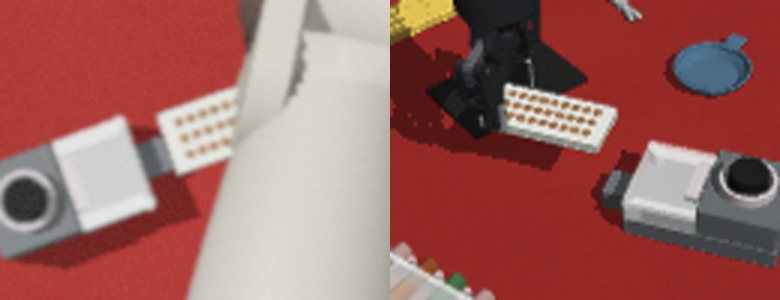

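The view shows the plate level in the gripper, its head aimed at the sill (left half, head at about (165,140), sill at (155,155)). I lower it and start the insertion.

```bash
python3 -m inch '[[[40,-1,0.5,20,0,0,0],[40,0,0,20,0,0,0],[40,0,0,17,0,0,0],[40,0,0,0,0,0,0],[40,10,0,0,0,0,0],[40,10,0,0,0,0,0],[40,0,0,0,0,0,0]]]' 40 ; python3 go.py .5913 -.0312 .0263 110.4; python3 c.py
```

```text
time: 9.0
ee_pos: [0.6192, -0.1054, 0.0271]
tcp_rot: [180.0, 0.0, 110.5]
wrist_force: [0.2, -0.1, -0.7]
opening: 0.0544
grasp_force: 42.4
shift [79.3 -0.2  0.7] turn [0.05 0.02 0.05]
shift in target axes [79.3 -0.3  0.8]
t 9.0 pos [ 0.6192 -0.1054  0.0271] rot [1.7995e+02 2.0000e-02 1.1045e+02] q [-9.7 16.4  0.6 74.1  0.  59.9] F [ 0.2 -0.1 -0.7] open 0.0544 grip 42.412235140800476
top plate [ 0.6066 -0.0629] along 0.04418695766097734 lat(tool y) 0.003029020747478444 dyaw 1.1895413751534796 1.457869052886963
scene dock [ 0.5805 -0.0027] 110.31966524318322 0.09081491827964783
scene plate [ 0.6042 -0.0639] along 0.04411406761551114 lat(tool y) 0.0004833619740754821 dyaw -2.511224760746075 0.23729582130908966
900
```

View pics/h900.png

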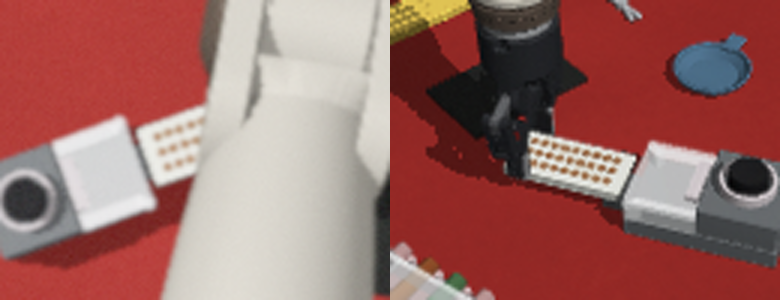

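```bash
python3 -m inch '[[[40,7,0,0,0,0,0],[40,7,0,0,0,0,0],[40,7,0,0,0,0,0],[40,7,0,0,0,0,0],[40,0,0,0,0,0,0]]]' 40 ; python3 go.py .5913 -.0312 .0263 110.4
```

```text
time: 9.93
ee_pos: [0.6092, -0.0795, 0.0264]
tcp_rot: [180.0, 0.0, 110.4]
wrist_force: [0.7, -0.8, -1.2]
opening: 0.0549
grasp_force: 42.4
shift [51.5  0.   0.1] turn [0.   0.   0.03]
shift in target axes [51.5  0.   0.1]
t 9.93 pos [ 0.6092 -0.0795  0.0264] rot [180.     0.   110.43] q [-7.4 14.7 -1.6 73.7  0.  62.1] F [ 0.7 -0.8 -1.2] open 0.0549 grip 42.41233170032501
```

The head lined up with the mouth and is now about 20 mm inside with no contact force, so I continue.

```bash
python3 -m inch '[[[40,7,0,0,0,0,0],[40,7,0,0,0,0,0],[40,7,0,0,0,0,0],[40,7,0,0,0,0,0],[40,0,0,0,0,0,0]]]' 40 ; python3 -m inch '[[[40,5,0,0,0,0,0],[40,5,0,0,0,0,0],[40,3,0,0,0,0,0],[40,0,0,0,0,0,0]]]' 40 ;python3 go.py .5913 -.0312 .0263 110.4
```

```text
time: 10.55
ee_pos: [0.5995, -0.0533, 0.0263]
tcp_rot: [180.0, -0.0, 110.4]
wrist_force: [0.9, 0.2, -1.1]
opening: 0.0544
grasp_force: 42.4
time: 11.05
ee_pos: [0.595, -0.0415, 0.0263]
tcp_rot: [-180.0, 0.0, 110.4]
wrist_force: [-0.1, -0.1, -0.9]
opening: 0.0543
grasp_force: 42.4
shift [10.9  0.1  0. ] turn [-0.  0. -0.]
shift in target axes [10.9  0.1  0. ]
t 11.05 pos [ 0.595  -0.0415  0.0263] rot [-180.     0.   110.4] q [-4.  12.3 -4.5 73.3 -0.  65.6] F [-0.1 -0.1 -0.9] open 0.0543 grip 42.412283420562744
```

```bash
python3 -m inch '[[[40,2,0,1,0,0,0],[40,2,0,0.5,0,0,0],[40,2,0,0,0,0,0],[40,0,0,0,0,0,0]]]' 40 ; python3 -m inch '[[[40,1.5,0,0,0,0,0],[40,1.5,0,0,0,0,0],[40,0,0,0,0,0,0]]]' 40 ; python3 go.py .5913 -.0312 .0263 110.4
```

```text
time: 11.55
ee_pos: [0.593, -0.0359, 0.0248]
tcp_rot: [-180.0, -0.0, 110.4]
wrist_force: [0.1, 0.3, -0.9]
opening: 0.0547
grasp_force: 42.4
time: 11.92
ee_pos: [0.5919, -0.0331, 0.0248]
tcp_rot: [180.0, -0.0, 110.4]
wrist_force: [-0.2, -0.0, -0.8]
opening: 0.0546
grasp_force: 42.4
shift [ 2.   0.1 -1.5] turn [ 0.   -0.   -0.01]
shift in target axes [ 2.   0.1 -1.5]
t 11.93 pos [ 0.5919 -0.0331  0.0248] rot [180.    -0.   110.39] q [-3.2 11.8 -5.2 73.   0.  66.4] F [-0.2 -0.  -0.8] open 0.0546 grip 42.412031292915344
```

```bash
for i in 1 2; do :; done; python3 -m inch '[[[40,1.5,0,0,0,0,0],[40,0,0,0,0,0,0]]]' 40; python3 -m inch '[[[40,1.5,0,0,0,0,0],[40,0,0,0,0,0,0]]]' 40 ; python3 -m inch '[[[40,1.5,0,0,0,0,0],[40,0,0,0,0,0,0]]]' 40 ;python3 go.py .5913 -.0312 .0263 110.4
```

```text
time: 12.18
ee_pos: [0.5915, -0.0318, 0.0248]
tcp_rot: [180.0, 0.0, 110.4]
wrist_force: [0.2, -0.9, -1.2]
opening: 0.0548
grasp_force: 42.4
time: 12.42
ee_pos: [0.5915, -0.0316, 0.0252]
tcp_rot: [180.0, 0.2, 110.4]
wrist_force: [2.7, -7.0, -0.3]
opening: 0.0546
grasp_force: 42.4
time: 12.68
ee_pos: [0.5916, -0.0315, 0.0255]
tcp_rot: [180.0, 0.3, 110.3]
wrist_force: [3.8, -12.8, 0.1]
opening: 0.0544
grasp_force: 42.4
shift [ 0.3 -0.1 -0.8] turn [ 0.04  0.32 -0.09]
shift in target axes [ 0.3 -0.1 -0.8]
t 12.68 pos [ 0.5916 -0.0315  0.0255] rot [179.95   0.32 110.31] q [-2.9 11.6 -5.4 72.9 -0.3 66.8] F [  3.8 -12.8   0.1] open 0.0544 grip 42.374040484428406
```

Contact came exactly at the predicted home position, with a 13 N push-back. I relax the push, release, and lift.

```bash
python3 -m inch '[[[40,-2.5,0,1,0,0,0],[60,0,0,0,0,0,0],[100,0,0,0,0,0,0],[100,0,0,0,0,0,0],[100,0,0,0,0,0,0],[100,0,0,0,0,0,0]]]' 20; python3 -m inch '[[[100,0,0,-10,0,0,0],[100,0,0,-40,0,0,0],[100,0,0,-50,0,0,0],[100,0,0,-50,0,0,0],[0,-40,0,0,0,0,0],[0,-40,0,0,0,0,0],[0,-40,0,0,0,0,0],[0,0,0,0,0,0,0]]]' 20
sed -i 's/^X=.*/X=np.array([.5774,.0063,.022]);h=np.array([-.3486,.9373]);p=X;y=np.radians(110.4);L=[];D=[]/' c.py; python3 c.py
```

```text
time: 13.42
ee_pos: [0.5912, -0.0312, 0.0238]
tcp_rot: [-180.0, -0.0, 110.4]
wrist_force: [0.3, 0.6, 0.3]
opening: 0.0852
grasp_force: 0.0
time: 14.42
ee_pos: [0.6334, -0.1462, 0.1738]
tcp_rot: [-180.0, 0.0, 110.2]
wrist_force: [-0.8, 0.3, 0.2]
opening: 0.0124
grasp_force: 0.0
top dock [ 0.5821 -0.0041] 111.21456190456107 0.1135144904255867
top plate [0.5794 0.0047] along -0.0021703789486101537 lat(tool y) 0.0013787806535009068 dyaw -2.689613130221203 1.530259370803833
scene dock [ 0.5814 -0.002 ] 110.44888236452334 0.07561353594064713
scene plate [ 0.5777 -0.0139] along -0.019046958020908562 lat(tool y) -0.006762997965937609 dyaw 17.56913775691774 1.7985830307006836
1442
```

View pics/h1442.png

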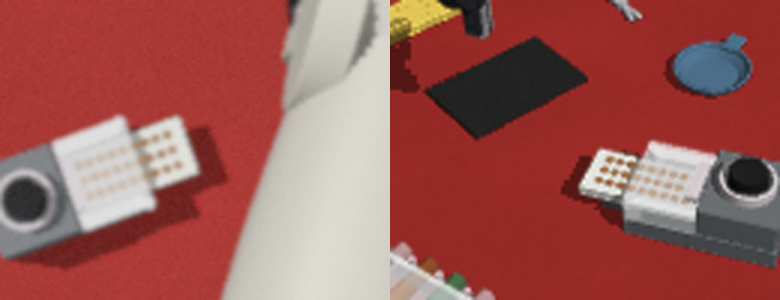

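The plate is in the slot and seen through the clear roof; its tail sticks out at crop px (182,115)-(199,173). I check the tail corners and the key centre numerically.

```bash
python3 - <<'E'
from h import *
c=viewer.camera("top"); g=proj(c,[.59,-.06,.04]).astype(int)
u=np.array([-.3486,.9373]);v=np.array([-u[1],u[0]]);m=np.array([.5812,-.004])
for px in((182,115),(199,173)):
    w=ray(c,[g[0]-65+px[0]/3,g[1]-50+px[1]/3],.034)[:2]-m; print("tail corner slot x,y",w@u,w@v)
for n in("top","scene"):
    c=viewer.camera(n); 
    q=proj(c,np.r_[m+.11*u,.077]); x,y=q.astype(int); s=cv2.cvtColor(c["pixels"],cv2.COLOR_RGB2GRAY)[y-14:y+15,x-14:x+15]
    k,lab,st,ce=cv2.connectedComponentsWithStats((s<60).astype(np.uint8)); i=lab[14,14]; px=ce[i]+[x-14,y-14]
    w=ray(c,px,.077)[:2]; print(n,"key px",px,"pred",q,"area",st[i],w,"slot",(w-m)@u,(w-m)@v)
    for t,z in(("key_top",.077),("guard_top",.067)):
        for r in finder.mark_of(n,t)[:2]: print(t,r["conf"],ray(c,r["position"],z))
E
python3 go.py .5429 .0991 .11 110.4
```

```text
tail corner slot x,y -0.05468765342311351 -0.025659135773511622
tail corner slot x,y -0.05102100885648257 0.030952517629874807
top key px [219.03007519 179.28571429] pred [217.98602088 178.8340029 ] area [ 10   9  13  13 133] [0.54165646 0.09626696] slot 0.10776509874635196 0.002111094566251674
key_top 0.62 [0.55025644 0.09780669 0.077     ]
guard_top 0.64 [0.54168735 0.10040102 0.067     ]
scene key px [286.         217.45578231] pred [286.22243735 215.13783046] area [  7  10  15  13 147] [0.55069664 0.10374993] slot 0.11162748109368702 -0.00897082328558081
key_top 0.55 [0.54611552 0.09725466 0.077     ]
guard_top 0.82 [0.53917651 0.10124654 0.067     ]
shift [2.589e+02 1.000e-01 6.380e+01] turn [ 0.  0. -0.]
shift in target axes [2.589e+02 1.000e-01 6.390e+01]
t 15.07 pos [ 0.633  -0.1436  0.1739] rot [180.    0.  110.4] q [-12.8  18.2  19.   90.9  -0.   56.8] F [0.7 0.5 0.3] open 0.0001 grip 0.0
```

The tail corners read 2–5 mm short of home, and the picture is too blurred to settle it. Nudging the tail with closed fingers will make sure.

```bash
python3 -m inch '[[[0,32,0,0,0,0,0],[0,26,0,20,0,0,0],[0,0,0,40,0,0,0],[0,0,0,40,0,0,0],[0,0,0,35,0,0,0],[0,0,0,14,0,0,0],[0,0,0,0,0,0,0]]]' 20;  python3 -m inch '[[[0,5,0,0,0,0,0],[0,5,0,0,0,0,0],[0,4,0,0,0,0,0],[0,0,0,0,0,0,0]]]' 20; python3 -m inch '[[[0,2,0,0,0,0,0],[0,0,0,0,0,0,0]]]' 20;python3 -m inch '[[[0,2,0,0,0,0,0],[0,0,0,0,0,0,0]]]' 20; python3 go.py .6021 -.0602 .025 110.4
```

```text
time: 15.95
ee_pos: [0.6125, -0.0895, 0.0245]
tcp_rot: [-179.9, -0.0, 110.4]
wrist_force: [-0.3, 0.2, 0.6]
opening: -0.0002
grasp_force: 0.0
time: 16.45
ee_pos: [0.6081, -0.076, 0.0252]
tcp_rot: [180.0, 0.0, 110.4]
wrist_force: [-0.0, -0.4, -0.4]
opening: 0.0001
grasp_force: 0.0
time: 16.7
ee_pos: [0.6072, -0.0744, 0.0248]
tcp_rot: [-180.0, 0.0, 110.4]
wrist_force: [0.0, -1.1, 0.2]
opening: 0.0003
grasp_force: 0.0
time: 16.95
ee_pos: [0.6065, -0.0725, 0.0247]
tcp_rot: [-180.0, -0.0, 110.4]
wrist_force: [0.0, -1.1, -0.3]
opening: 0.0001
grasp_force: 0.0
shift [13.1  0.2 -0.3] turn [-0.01 -0.01 -0.01]
shift in target axes [13.1  0.2 -0.3]
t 16.95 pos [ 0.6065 -0.0725  0.0247] rot [-1.7999e+02 -1.0000e-02  1.1039e+02] q [-6.8 14.2 -2.3 73.5  0.  62.8] F [ 0.  -1.1 -0.3] open 0.0001 grip 0.0
```

```bash
python3 -m inch '[[[0,2,0,0,0,0,0],[0,2,0,0,0,0,0],[0,0,0,0,0,0,0]]]' | grep -A5 -E "ee_pos|wrist" | grep -E "ee_pos|wrist"; for k in 1; do python3 -m inch '[[[0,2,0,0,0,0,0],[0,0,0,0,0,0,0]]]' | grep -E "ee_pos|wrist"; done; python3 -m inch '[[[0,2,0,0,0,0,0],[0,0,0,0,0,0,0]]]' | grep -E "ee_pos|wrist"; python3 -m inch '[[[0,2,0,0,0,0,0],[0,0,0,0,0,0,0]]]' | grep -E "ee_pos|wrist"
```

```text
ee_pos: [0.6051, -0.0687, 0.0248]
wrist_force: [0.7, -0.3, 0.4]
ee_pos: [0.6045, -0.0669, 0.0248]
wrist_force: [0.0, -0.5, -0.2]
ee_pos: [0.6038, -0.065, 0.0248]
wrist_force: [0.9, -0.5, 0.4]
ee_pos: [0.6031, -0.0631, 0.0248]
wrist_force: [-0.2, -0.1, -0.2]
```

```bash
python3 -m inch '[[[0,1.5,0,0,0,0,0],[0,0,0,0,0,0,0]]]' | grep -E "ee_pos|wrist";python3 -m inch '[[[0,1.5,0,0,0,0,0],[0,0,0,0,0,0,0]]]' | grep -E "ee_pos|wrist"; python3 -m inch '[[[0,1.5,0,0,0,0,0],[0,0,0,0,0,0,0]]]' | grep -E "ee_pos|wrist"; python3 -m inch '[[[0,1.5,0,0,0,0,0],[0,0,0,0,0,0,0]]]' | grep -E "ee_pos|wrist"
```

```text
ee_pos: [0.6026, -0.0617, 0.0248]
wrist_force: [0.7, 0.0, 0.3]
ee_pos: [0.602, -0.0603, 0.0248]
wrist_force: [1.1, 0.3, 0.3]
ee_pos: [0.6021, -0.0596, 0.0251]
wrist_force: [3.1, -4.0, -1.2]
ee_pos: [0.6024, -0.0592, 0.0256]
wrist_force: [6.7, -9.6, -0.0]
```

The closed fingers met firm resistance with the tail at -49 mm, which is the home position. I back off, rise, and check the plate's yaw.

```bash
python3 -m inch '[[[0,-5,0,0,0,0,0],[0,-20,0,0,0,0,0],[0,-20,0,-30,0,0,0],[0,-30,0,-50,0,0,0],[0,-30,0,-50,0,0,0],[0,0,0,0,0,0,0]]]' | grep -E "time|ee_pos"
python3 - <<'E'
from fit import *
u=np.array([-.3486,.9373]);v=np.array([-u[1],u[0]]);M=np.array([.5812,-.004])
I=[]
for n in("top","scene"):
    c=viewer.camera(n); P=c["pixels"].astype(int)
    d=near(n,c,"dock",[.55,.06,.03])
    # bright, low-saturation tail pixels -> fit plate edge lines by tail region
    g=proj(c,[.585,-.01,.034]).astype(int); x0,y0=g-[32,32]
    s=cv2.resize(c["pixels"][y0:y0+64,x0:x0+64,::-1],None,fx=6,fy=6,interpolation=cv2.INTER_CUBIC)
    W=lambda a,b,z:((proj(c,np.r_[M+a*u+b*v,z])+.5-[x0,y0])*6).astype(np.int32)
    for pts,z,col in(([(-.049,-.028),(-.049,.028),(.071,.028),(.071,-.028)],.034,(255,0,0)),([(0,-.0435),(0,.0435),(.07,.0435),(.07,-.0435)],.045,(0,160,0))):
        cv2.polylines(s,[np.array([W(a,b,z) for a,b in pts])],True,col,1)
    I.append(s)
cv2.imwrite("pics/ov.png",np.hstack(I))
E
```

```text
time: 19.82
ee_pos: [0.6397, -0.1591, 0.1592]
```

View pics/ov.png

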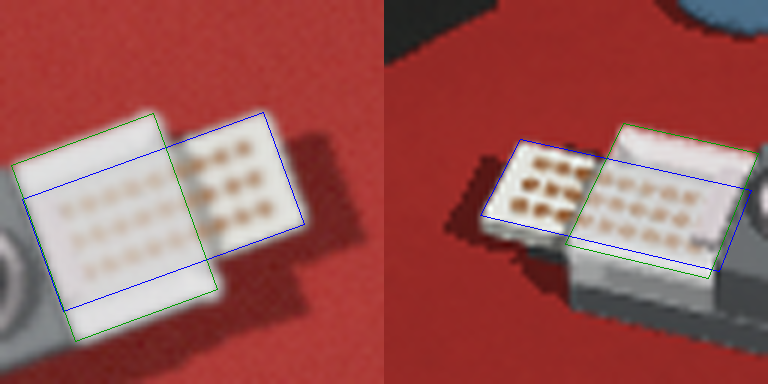

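The overlay matches: the plate's tail lies on the predicted home outline in both views (tail edge at (265,112)-(305,225) in the left half). Now the key.

```bash
python3 -m inch '[[[0,46,0,0,0,0,0],[0,46,0,0,0,0,0],[0,46,0,0,0,0,0],[0,46,0,0,0,0,0],[0,46,0,0,0,0,0],[0,46,0,0,0,0,0],[0,0,0,0,0,0,0]]]' >/dev/null; python3 go.py .5429 .0991 .085 110.4
```

```text
shift [-7.   1.  68.6] turn [-0.11 -0.04  0.24]
shift in target axes [-7.   0.9 68.6]
t 20.9 pos [0.5396 0.1053 0.1536] rot [-1.7989e+02 -4.0000e-02  1.1064e+02] q [11.   4.2  0.6 86.6  0.  80.4] F [-0.1 -0.9  0.2] open -0.0001 grip 0.0
```

```bash
python3 -m inch '[[[0,-7,1,20,0,0,0.2],[0,0,0,25,0,0,0],[0,0,0,15,0,0,0],[0,0,0,4,0,0,0],[0,0,0,0,0,0,0]]]' >/dev/null; python3 go.py .5429 .0991 .077 110.4; python3 -m inch '[[[0,0,0,3,0,0,0],[0,0,0,3,0,0,0],[0,0,0,3,0,0,0],[0,0,0,3,0,0,0],[0,0,0,0,0,0,0],[0,0,0,0,0,0,0]]]'; python3 go.py .5429 .0991 .067 110.4
```

```text
shift [ 3.3 -0.9 14. ] turn [ 0.    0.   -0.22]
shift in target axes [ 3.3 -0.9 14. ]
t 21.52 pos [0.5449 0.0963 0.091 ] rot [180.     0.   110.18] q [10.   5.  -5.4 79.6 -0.  79.8] F [-0.1  0.5 -0.3] open 0.0 grip 0.0
time: 22.28
ee_pos: [0.5448, 0.0965, 0.0788]
tcp_rot: [180.0, 0.0, 110.2]
wrist_force: [-0.4, 0.1, -0.2]
opening: -0.0001
grasp_force: 0.0
shift [ 3.1 -0.9 11.8] turn [ 0.    0.   -0.21]
shift in target axes [ 3.1 -0.9 11.8]
t 22.27 pos [0.5448 0.0965 0.0788] rot [180.     0.   110.19] q [10.   5.2 -6.6 78.3 -0.  79.9] F [-0.4  0.1 -0.2] open -0.0001 grip 0.0
```

```bash
python3 -m inch '[[[0,3,0,2,0,0,0],[0,0,0,2,0,0,0],[0,0,0,2,0,0,0],[0,0,0,0,0,0,0],[0,0,0,0,0,0,0]]]'|grep -E "ee_pos|wrist"; python3 -m inch '[[[0,0,0,2,0,0,0],[0,0,0,2,0,0,0],[0,0,0,2,0,0,0],[0,0,0,0,0,0,0],[0,0,0,0,0,0,0]]]'|grep -E "ee_pos|wrist"; python3 go.py .5429 .0991 .067 110.4
```

```text
ee_pos: [0.5439, 0.0995, 0.073]
wrist_force: [-0.5, 2.7, 2.8]
ee_pos: [0.5439, 0.0995, 0.0669]
wrist_force: [-0.8, 4.1, 5.2]
shift [ 0.  -1.1 -0.1] turn [ 0.02 -0.02 -0.21]
shift in target axes [ 0.  -1.1 -0.1]
t 23.52 pos [0.5439 0.0995 0.0669] rot [ 1.7998e+02 -2.0000e-02  1.1019e+02] q [10.4  5.4 -7.7 76.9  0.  80.2] F [-0.8  4.1  5.2] open -0.0 grip 2.677561193704605
```

The force (5.2 N at z = 67 mm) matches the spring at the middle position. I hold it and take one look.

```bash
python3 -m inch '[[[0,0,0,0,0,0,0],[0,0,0,0,0,0,0],[0,0,0,0,0,0,0],[0,0,0,0,0,0,0],[0,0,0,0,0,0,0],[0,0,0,0,0,0,0],[0,0,0,0,0,0,0],[0,0,0,0,0,0,0]]]'|grep -E "ee_pos|wrist"; python3 -m inch '[[[0,0,0,0,0,0,0],[0,0,0,0,0,0,0],[0,0,0,0,0,0,0],[0,0,0,0,0,0,0]]]'|grep -E "ee_pos|wrist"
python3 - <<'E'
from h import *
c=viewer.camera("scene"); g=proj(c,[.56,.06,.05]).astype(int)
cv2.imwrite("pics/k.png",cv2.resize(c["pixels"][g[1]-50:g[1]+50,g[0]-65:g[0]+65,::-1],None,fx=5,fy=5,interpolation=2))
E
```

```text
ee_pos: [0.5439, 0.0995, 0.0669]
wrist_force: [-1.2, 3.4, 5.3]
ee_pos: [0.5439, 0.0995, 0.0669]
wrist_force: [-0.5, 3.4, 5.9]
```

View pics/k.png

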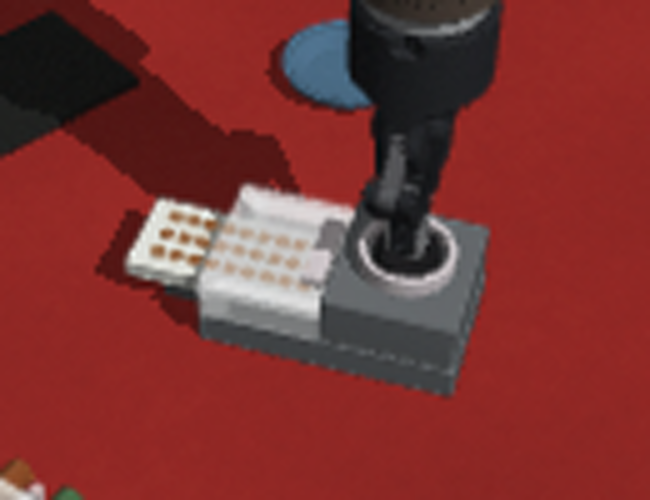

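The fingertips are on the key inside the ring (about (405,255)), with the key flush. The plate is home at left (tail (130,270)-(165,200)). I hand the job in.

```bash
python3 -c "
from workcell import bot
print(bot.job_done())"
```

```text
the job is handed in; nothing more can be done
None
```

The job is handed in: the plate is home in the slot and released, and the closed fingertips hold the key at its middle position (tip at 66.9 mm, about 5.5 N); I saw no bystander disturbed, and the hand-in returned no verdict.

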